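Pull-test the hose anchor with a spring balance

TASK

The steel hose-anchor post has just been screwed back onto the bench and needs a pull test. Take the tubular spring balance out of the accessories tray, lower its big pull loop over the post and draw the balance back, level and clear of the bench, until the broad black mark on its rod stands at the mouth of the tube; finish while still holding it there, so that the post stays under load. Leave the other things on the bench and in the tray where they are.

Things in the scene. Friction and masses are not known exactly. Their poses are not given: they have to be found in the camera images.
- balance_tube (a point): Spring balance, loose in the tray: bare aluminium tube, diameter 24 mm, 120 long, with a square grey cap 32 x 32 x 14 mm at each end (outer faces 62 mm from the middle; 92 mm of bare tube between). This point: on the tube's axis, half-way along, 16 mm above what it lies on. Local x runs along the tube towards the pull loop, z up as it lies. A small hanging eye reaches back to 87 mm.
- balance_loop (a point): Centre of the round steel pull loop at the outer end of the balance's rod: inside diameter 36 mm, wire 5 mm thick, lying flat in the tube's local xy plane. With the rod in, it is 92.5 mm ahead of balance_tube along its x axis; with the rod drawn out, 92.5 mm + the joint value.
- plunger (a joint): How far the 10 mm steel rod is drawn out of the tube, in m: 0 fully in (as it starts), 0.055 at its stop. An inner spring pulls it in with 250 N/m (1 N per 4 mm). Fine rings on the rod stand every 4 mm; the broad black mark, 6 mm wide, is the 10 N mark: its middle is at the tube's mouth (outer face of the front cap) at 0.040. While the rod is in, the tube hides the marks.
- balance: The spring balance as a whole (tube, rod and loop), about 0.18 kg; its origin is the point balance_tube. No part of it bends.
- post_top (a point): Centre of the top of the hose anchor's upright steel post, 64 mm above the bench. The post is 12 mm in diameter; its round cap, 16 mm in diameter, takes the upper 6 mm. A collar 20 mm in diameter stands at its foot up to 12 mm above the bench.
- anchor: The hose anchor, fixed to the bench: square steel foot plate 80 x 80 x 8 mm with four screw heads (3 mm high) near the corners and the post in its middle. Origin at the centre of the plate's underside, z up.
- tray: White open plastic accessories tray, fixed: 300 (its x) x 270 (its y) x 45 mm high, walls and floor 5 mm thick. Origin at the centre of its underside. Balance, torch and wrench lie in it side by side, about along its x axis, in any order, their middles about 78 mm apart; the loop of the balance points roughly to the tray's +x.
- torch_mid (a point): Black pocket torch in the tray, no loop: tube 24 mm in diameter with a square cap and a square head 32 mm wide, 146 mm long; a bystander. Point on its axis, near the middle; x points to its head.
- wrench: Flat steel wrench, one end open, the other a ring, lying in the tray, 170 mm long, along its x axis; a bystander. Origin near the middle of its underside.
- fitting0: Brass hose-tail fitting standing in the tray, at its -x end: hexagonal foot 21 mm wide, 12 mm high, stem up to 32 mm; a bystander. Origin at the centre of its underside.
- fitting1: Another such brass fitting; a bystander.
- beaker: Glass beaker on the bench, 66 mm in diameter, 90 mm high; a bystander. Origin at the centre of its underside.
- bottle: Amber reagent bottle on the bench, 68 mm in diameter, 150 mm high; a bystander. Origin at the centre of its underside.
- jar: Small white sample jar on the bench beyond the anchor, 44 mm in diameter, 55 mm high; a bystander. Origin at the centre of its underside.
Mind the look-alikes: they are no part of the job. Of the things like the balance, leave any that is red; of the rest the larger one is meant. What is shaped like the anchor but green is not meant.

How it is judged:
By the outcome, as a careful person would: the job done as asked, in the order asked, and still so for the second after the job is handed in, while the arm keeps its last pose, push and grip.
It also fails if it takes over 40 s, if anything falls off the work surface, if the arm or the gripper's body presses on something with over 40 N, if the wrist force passes 120 N, or if a joint passes its speed limit or range.

ROBOT

A 6-joint arm with a two-finger parallel gripper is mounted at the origin on the work surface. World frame = base frame: x ahead of the robot, y to its left, z up, the work surface at z = 0. Lengths are in mm, angles in rad, forces in N, time in s.
With the tool pointing down it reaches from about 400 to 925 mm from the base axis. Payload 12.5 kg.
Tool frame: the origin (TCP) lies at the centre of the arm's flange, where the gripper is bolted on; the fingertips stand 190 mm ahead of it and the grasp point (between the pads) lies 171 mm ahead of it; z points along the fingers, y is the direction in which the jaws open and shut (so a half turn about z gives the same grasp; the last joint's range is limited). The gripper opens to 95 mm and grips with 3 to 60 N. Pads are 20 mm wide; open, the fingers measure 119 mm over their backs; the gripper's body (75 mm by 180 mm) begins 59 mm behind the grasp point.
Start: joints at [-1.368, 0.491, 1.559, -0, 1.092, -0.106], TCP at [189.967, -595.431, 404.761] pointing down, gripper open.
Joint ranges: [-3.1, 3.1], [-0.84, 2.19], [0.05, 2.79], [-1.13, 4.28], [0.06, 2.93], [-2.69, 2.69]. Speed limits (rad/s): [2.22, 2.22, 2.79, 3.14, 3.14, 3.14].

INTERFACE

Orientations are given as [roll, pitch, yaw] about the fixed x, y, z axes, in that order (R = Rz(yaw) Ry(pitch) Rx(roll)).
In Python, from cell import env gives the robot as it stands.
- The arm moves only by the shell command python3 -m pendant 'ROWS'. ROWS is JSON, a list of rows, each an object of numbers: "x", "y", "z": the shift along the tool's x, y, z in units of 150 mm (1.0 is 150 mm); "rx", "ry", "rz": the turn, a rotation vector about the tool's x, y, z in units of 45 degrees (1.0 is 45 degrees); "jaw": the opening, from 0 (shut) to 1 (fully open). In form: [{"x": .., "y": .., "z": .., "rx": .., "ry": .., "rz": .., "jaw": ..}, ...]. A call has 1 to 10 rows; each row is the pose to reach, as a shift and turn from the pose commanded when the call began, along the tool's axes at that moment; what a row does not reach only later rows make up. A row lasts 1/8 s, in which the tool goes at most 62.5 mm and 10.7 degrees, less where a joint would pass 70% of its speed; a pose out of reach is approached as far as the arm can. A call with a number of a shift or a turn outside -1 to 1 is refused whole. A call with a gripper value outside its range is refused whole. The fingers move at their own pace and stop on an object; the grip force is fixed at half the most. Time passes only in rows, so rows that repeat a pose let the fingers close. It gives the time, the measured TCP pose, the force and the opening at its end, in the units of the state.
- env.state(): the state, without advancing time (a new reading comes with each control period).
- env.read_camera(name): name is "scene" or "top"; returns a dict with "img" (480x640x3 uint8, red, green, blue), "fx", "fy", "cx", "cy" (pixels), "rvec" (rotation vector, rad) and "tvec" (3), from world to camera coordinates, as OpenCV has them. Camera axes: x right, y down, z forward; pixel columns grow to the right and rows downward; lengths in mm; the calibration is good to about 2 mm. A picture is of the moment at which its call begins. There is no depth.
- env.job_done(): hands the job in, once; it reports no verdict.
The state is a dict: "t": time; "joints": joint angles; "qvel": joint speeds; "tau": joint torques, N m; "eef_pos": TCP position; "tcp_rot": TCP orientation; "ft_force": force on the tool from outside, world axes, zero at the start; "moment": the same for the moment, N m; "opening": opening from 0.0 (shut) to 1.0 (fully open).
Only numpy, scipy, OpenCV 4.12 (cv2) and the standard library are available. Lean on these libraries where they do the work, as an engineer would, in place of code of your own. Each camera call takes 0.05 s, during which the arm holds its last target.

## Working session

There is one attempt and no reset: what is moved stays moved. The work goes in short steps, Python scripts to look and compute and a shell command to move; the robot and the scene stay as the last step left them, time stands still between calls to the robot, and variables do not carry over. Pictures are saved under pics/ and viewed, and the job is handed in when it is done.

```bash
ls; mkdir -p pics; python3 - <<'E'
from cell import env
import cv2
print(env.state())
for n in("scene","top"):
    c=env.read_camera(n); cv2.imwrite(f"pics/{n}0.png",c["img"][:,:,::-1]); print(n,{k:c[k] for k in c if k!="img"})
E
```

```text
pics
{'t': 0.0, 'joints': array([-1.36759335e+00,  4.91595805e-01,  1.55946154e+00, -4.70516069e-05,
        1.09169364e+00, -1.05578453e-01]), 'qvel': array([-0.00135756, -0.00087389,  0.00101289, -0.00061406,  0.0003647 ,
       -0.00185355]), 'tau': array([ 1.98044618e-04, -6.12655807e+01, -2.58183253e+01,  6.91563799e-02,
        4.81204432e-02, -6.84239831e-05]), 'eef_pos': array([ 189.96150613, -595.40175596,  404.13493804]), 'tcp_rot': array([-3.14043637e+00, -8.05718785e-05,  3.08803099e-01]), 'ft_force': array([0.59859309, 0.02222822, 0.42215046]), 'moment': array([ 0.01705089, -0.05803535, -0.00029446]), 'opening': 1.003083283036024}
scene {'fx': 539.0090549144201, 'fy': 539.0090549144201, 'cx': 330.5053846490067, 'cy': 241.73520939351695, 'rvec': array([ 1.94305203,  1.08982237, -0.61114924]), 'tvec': array([-242.61553408, -168.07125101, 1776.76622329])}
top {'fx': 480.0029174267493, 'fy': 480.0029174267493, 'cx': 314.8547674485939, 'cy': 238.9118741228067, 'rvec': array([ 2.15873686, -2.10160199,  0.18561955]), 'tvec': array([ -51.03193983,  497.38053218, 1276.70544136])}
```

View pics/scene0.png

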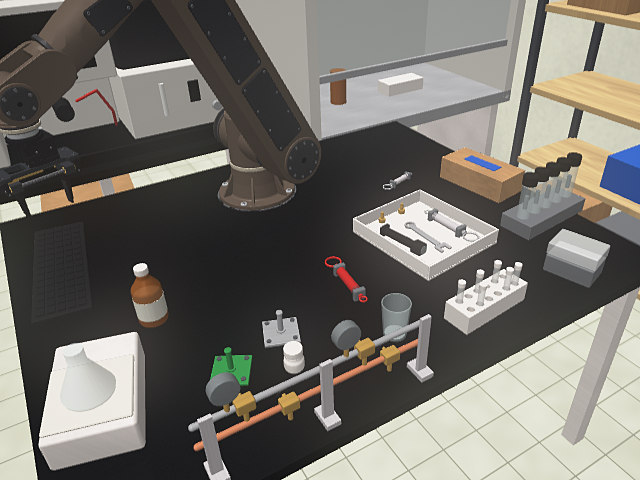

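View pics/top0.png

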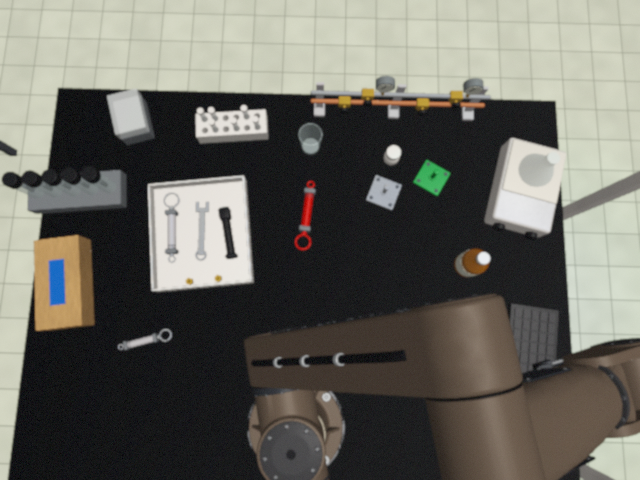

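The top view shows the balance at about (171,230) in the tray, with its loop at (171,200). The grey anchor is at (384,192) and the jar at (393,155). The green anchor at (432,177), the red balance and the small balance outside the tray are decoys. Next I'll zoom in to measure.

```bash
cat > h.py <<'E'
import numpy as np, cv2
from cell import env
def cam(n):
    c=env.read_camera(n); c["R"]=cv2.Rodrigues(c["rvec"])[0]; c["C"]=-c["R"].T@c["tvec"]; return c
def ray(c,u,v,z):
    d=c["R"].T@np.array([(u-c["cx"])/c["fx"],(v-c["cy"])/c["fy"],1]); return c["C"]+d*(z-c["C"][2])/d[2]
def proj(c,p):
    q=c["R"]@np.array(p,float)+c["tvec"]; return np.array([c["fx"]*q[0]/q[2]+c["cx"],c["fy"]*q[1]/q[2]+c["cy"]])
def tri(c1,p1,c2,p2):
    A=[];b=[]
    for c,(u,v) in((c1,p1),(c2,p2)):
        d=c["R"].T@np.array([(u-c["cx"])/c["fx"],(v-c["cy"])/c["fy"],1]);d/=np.linalg.norm(d)
        M=np.eye(3)-np.outer(d,d);A.append(M);b.append(M@c["C"])
    A=np.vstack(A);b=np.hstack(b);x=np.linalg.lstsq(A,b,rcond=None)[0];return x,np.linalg.norm(A@x-b)
def crop(c,x0,y0,x1,y1,s,fn):
    cv2.imwrite(fn,cv2.resize(c["img"][y0:y1,x0:x1,::-1],None,fx=s,fy=s,interpolation=cv2.INTER_CUBIC))
E
python3 - <<'E'
from h import *
t=cam("top");s=cam("scene")
crop(t,140,170,260,295,4,"pics/a.png");crop(t,355,135,455,220,6,"pics/b.png")
crop(s,345,185,505,285,5,"pics/c.png");crop(s,200,300,320,390,6,"pics/d.png")
E
```

```text
(no output)
```

View pics/a.png

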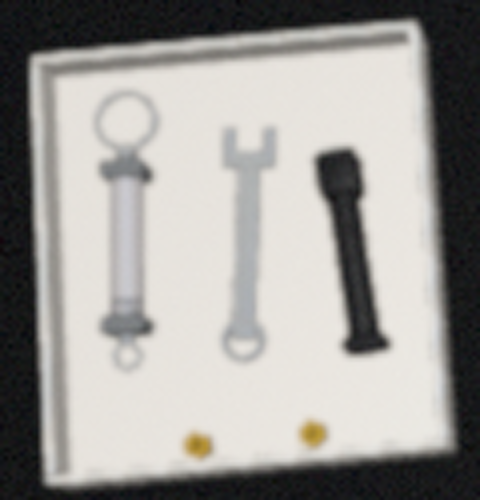

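View pics/b.png

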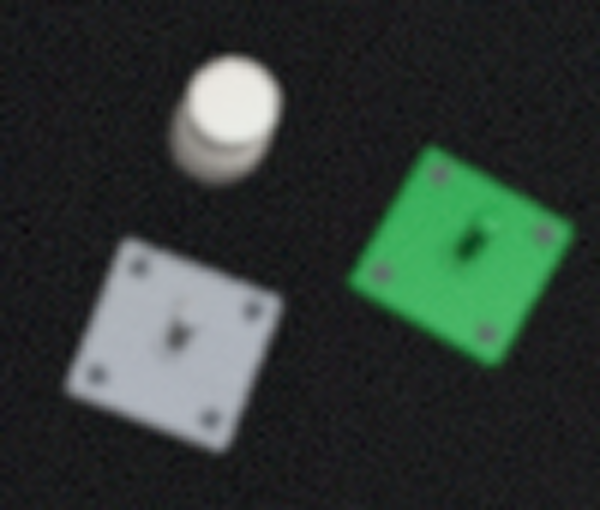

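View pics/c.png

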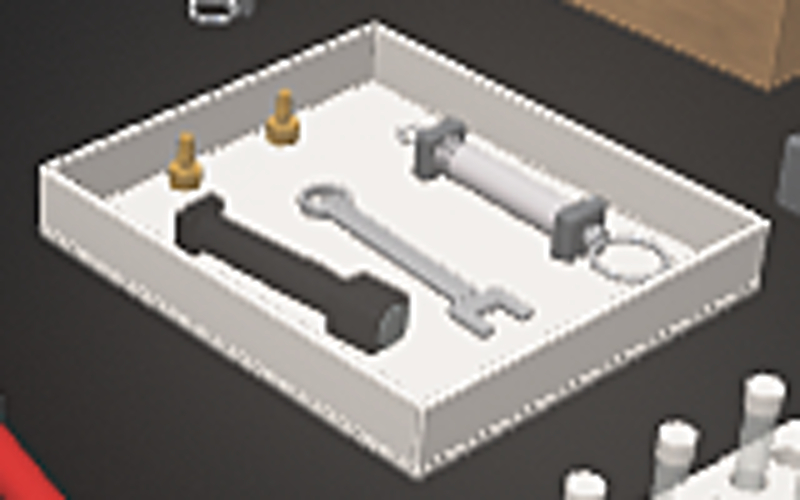

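View pics/d.png

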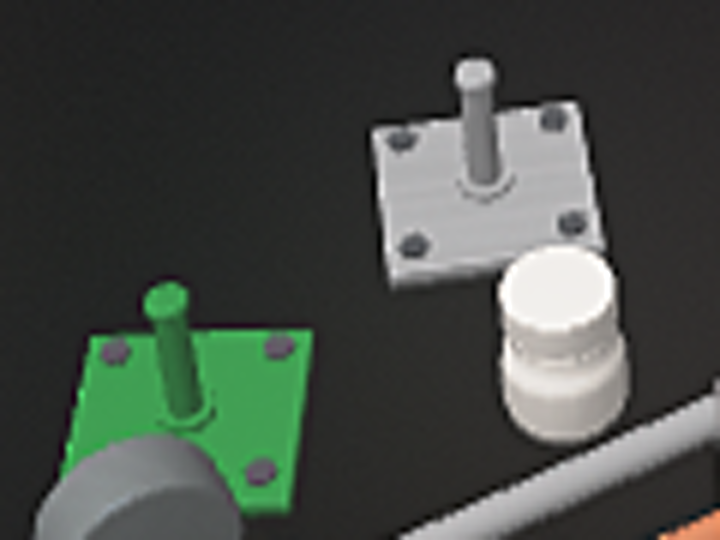

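```bash
python3 - <<'E'
from h import *
np.set_printoptions(precision=1,suppress=True)
t=cam("top");s=cam("scene")
T=lambda x,y,f,o:(np.array([x,y])+.5)/f-.5+np.array(o)
lt=T(127,121,4,(140,170));et=T(127,354,4,(140,170)); ls=T(629,258,5,(345,185))
L=ray(t,*lt,21);E=ray(t,*et,21);print("loop",L,ray(s,*ls,21),tri(t,lt,s,ls));print("eye",E,np.linalg.norm(L-E))
a=[(120,168),(150,172)]
for p in [(127,168),(127,326)]: print("cap",ray(t,*T(*p,4,(140,170)),29))
d=(L-E)/np.linalg.norm(L-E);print("yaw",np.arctan2(d[1],d[0]),"mid",L-92.5*d)
sc=[(139,267),(253,311),(98,375),(210,419)]
P=[ray(t,*T(*p,6,(355,135)),11) for p in sc];print("plate",np.mean(P,0),P)
sc2=[(402,140),(554,121),(572,223),(414,246)]
P=[ray(s,*T(*p,6,(200,300)),11) for p in sc2];print("plate scene",np.mean(P,0))
ps=T(475,74,6,(200,300));print("post top scene",ray(s,*ps,64))
pt=T(184,306,6,(355,135));print("post top top",ray(t,*pt,64))
print("jar",ray(t,*T(235,98,6,(355,135)),55),"green",ray(t,*T(460,255,6,(355,135)),8))
for p in [(30,52),(418,22),(455,448),(45,488)]: print("tray",ray(t,*T(*p,4,(140,170)),45))
for n,p,z in [("beaker",(310,128),90),("beaker b",(311,146),0),("bottletop",(484,258),150),("red loop",(303,242),5),("red eye",(311,184),5),("rail",(394,110),0)]: print(n,ray(t,*p,z))
print(proj(t,[0,0,0]))
E
```

```text
loop [603.9 372.2  21. ] [603.  372.9  21. ] (array([603.8, 372. ,  21.7]), np.float64(0.08029181689226512))
eye [437.6 359.2  21. ] 166.80351537741072
cap [568. 367.  29.]
cap [456.1 358.3  29. ]
yaw 0.07830246400679779 mid [511.7 365.   21. ]
plate [ 647.1 -231.5   11. ] [array([ 684.2, -214.2,   11. ]), array([ 663.8, -268.9,   11. ]), array([ 630.2, -194.8,   11. ]), array([ 610. , -248.3,   11. ])]
plate scene [ 649.1 -233.    11. ]
post top scene [ 649.3 -232.9   64. ]
post top top [ 649.7 -228.1   64. ]
jar [ 754.2 -253.2   55. ] green [ 695.4 -369.3    8. ]
tray [645.7 436.5  45. ]
tray [675. 166.  45.]
tray [376.6 125.4  45. ]
tray [342.3 399.9  45. ]
beaker [801.2 -16.1  90. ]
beaker b [783.4 -18.8   0. ]
bottletop [ 442.7 -463.5  150. ]
red loop [495.6  -4.3   5. ]
red eye [666.1 -22.2   5. ]
rail [ 903.  -263.3    0. ]
[295.7 425.9]
```

```bash
cat >> h.py <<'E'
from scipy.spatial.transform import Rotation as Ro
def need(p,yaw,grasp=True):
    """units to put grasp point at p with tool down"""
    st=env.state();R=Ro.from_euler("xyz",st["tcp_rot"]);Rt=Ro.from_euler("xyz",[np.pi,0,yaw])
    p=np.array(p,float)
    if grasp: p=p-Rt.apply([0,0,171])
    d=R.inv().apply(p-st["eef_pos"])/150; r=(R.inv()*Rt).as_rotvec()/np.radians(45)
    print("t",round(st["t"],2),"shift",d.round(3),"turn",r.round(3),"F",st["ft_force"].round(1),"op",round(st["opening"],3))
E
python3 - <<'E'
from h import *
need([540,-100,230],.078);need([512,365,120],.078)
E
```

```text
t 0.3 shift [ 3.227 -2.437  0.024] turn [-0.     0.     0.294] F [0.2 0.3 0. ] op 1.001
t 0.3 shift [ 3.992 -5.447  0.758] turn [-0.     0.     0.294] F [0.2 0.3 0. ] op 1.001
```

```bash
python3 -m pendant '[{"x":0.35,"y":-0.3,"rz":0.1,"jaw":0.6},{"x":0.7,"y":-0.6,"rz":0.2,"jaw":0.6},{"x":1.0,"y":-0.9,"rz":0.29,"jaw":0.6},{"x":1.0,"y":-0.9,"rz":0.29,"jaw":0.6}]'; python3 -c "
from h import *
need([540,-100,230],.078)"
```

```text
t 0.3 shift [ 3.227 -2.437  0.024] turn [-0.     0.     0.294] F [0.2 0.3 0. ] op 1.001invalid input
```

```bash
python3 -m pendant '[{"x":0.35,"y":-0.3,"z":0,"rx":0,"ry":0,"rz":0.1,"jaw":0.6},{"x":0.7,"y":-0.6,"z":0,"rx":0,"ry":0,"rz":0.2,"jaw":0.6},{"x":1.0,"y":-0.9,"z":0,"rx":0,"ry":0,"rz":0.29,"jaw":0.6},{"x":1.0,"y":-0.9,"z":0,"rx":0,"ry":0,"rz":0.29,"jaw":0.6}]'; python3 -c "
from h import *
need([540,-100,230],.078)"
```

```text
t: 0.8
eef_pos: [293.0, -418.6, 405.1]
tcp_rot: [-3.141, -0.0, 0.083]
ft_force: [0.6, -0.5, 1.1]
opening: 0.642
t 0.8 shift [ 1.817 -1.98   0.028] turn [-0.    -0.     0.006] F [ 0.6 -0.5  1.1] op 0.642
```

```bash
python3 -m pendant '[{"x":0.35,"y":-0.35,"z":0,"rx":0,"ry":0,"rz":0,"jaw":0.6},{"x":0.7,"y":-0.7,"z":0,"rx":0,"ry":0,"rz":0,"jaw":0.6},{"x":1.0,"y":-1.0,"z":0,"rx":0,"ry":0,"rz":0,"jaw":0.6},{"x":1.0,"y":-1.0,"z":0,"rx":0,"ry":0,"rz":0,"jaw":0.6}]';  python3 -m pendant '[{"x":0.35,"y":-0.35,"z":0,"rx":0,"ry":0,"rz":0,"jaw":0.6},{"x":0.6,"y":-0.7,"z":0,"rx":0,"ry":0,"rz":0,"jaw":0.6},{"x":0.8,"y":-1.0,"z":0,"rx":0,"ry":0,"rz":0,"jaw":0.6},{"x":0.8,"y":-1.0,"z":0,"rx":0,"ry":0,"rz":0,"jaw":0.6}]'; python3 -c "
from h import *
need([511.7,365,120],.078)"
```

```text
t: 1.3
eef_pos: [430.7, -258.0, 404.8]
tcp_rot: [3.141, -0.0, 0.084]
ft_force: [0.2, 0.1, 0.4]
opening: 0.601
t: 1.8
eef_pos: [538.2, -97.9, 404.5]
tcp_rot: [3.142, -0.0, 0.086]
ft_force: [-0.0, -0.1, -0.0]
opening: 0.601
t 1.8 shift [ 0.087 -3.09   0.757] turn [ 0.   -0.    0.01] F [-0.  -0.1 -0. ] op 0.601
```

```bash
python3 -m pendant '[{"x":0,"y":-0.35,"z":0,"rx":0,"ry":0,"rz":0.01,"jaw":0.6},{"x":0,"y":-0.7,"z":0,"rx":0,"ry":0,"rz":0.01,"jaw":0.6},{"x":0,"y":-1.0,"z":0,"rx":0,"ry":0,"rz":0.01,"jaw":0.6}]';  python3 -m pendant '[{"x":0,"y":-0.35,"z":0,"rx":0,"ry":0,"rz":0,"jaw":0.6},{"x":0,"y":-0.7,"z":0,"rx":0,"ry":0,"rz":0,"jaw":0.6},{"x":0,"y":-1.0,"z":0,"rx":0,"ry":0,"rz":0,"jaw":0.6}]'; python3 -m pendant '[{"x":0.05,"y":-0.35,"z":0.2,"rx":0,"ry":0,"rz":0,"jaw":0.6},{"x":0.09,"y":-0.7,"z":0.4,"rx":0,"ry":0,"rz":0,"jaw":0.6},{"x":0.09,"y":-1.0,"z":0.6,"rx":0,"ry":0,"rz":0,"jaw":0.6},{"x":0.09,"y":-1.0,"z":0.6,"rx":0,"ry":0,"rz":0,"jaw":0.6}]'; python3 -c "
from h import *
need([511.7,365,27],.078)
t=cam('top');s=cam('scene')
crop(t,100,130,300,330,3,'pics/e.png');crop(s,345,130,505,285,4,'pics/f.png')"
```

```text
t: 2.17
eef_pos: [524.5, 49.5, 404.7]
tcp_rot: [3.141, -0.0, 0.073]
ft_force: [0.3, -0.1, -0.7]
opening: 0.598
t: 2.55
eef_pos: [513.8, 199.4, 404.8]
tcp_rot: [3.141, -0.0, 0.073]
ft_force: [-0.4, 0.2, 0.0]
opening: 0.602
t: 3.05
eef_pos: [516.1, 350.6, 311.9]
tcp_rot: [3.14, 0.003, 0.076]
ft_force: [1.1, -0.1, -0.6]
opening: 0.6
t 3.05 shift [-0.019 -0.099  0.759] turn [ 0.002  0.004 -0.003] F [ 1.1 -0.1 -0.6] op 0.6
```

View pics/e.png

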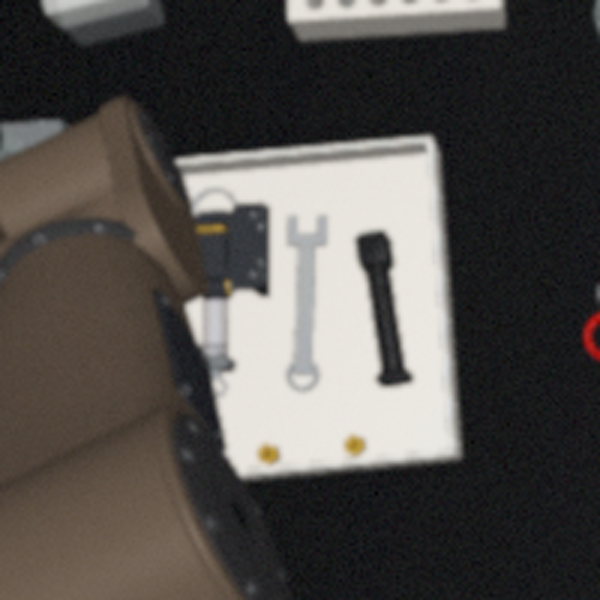

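View pics/f.png

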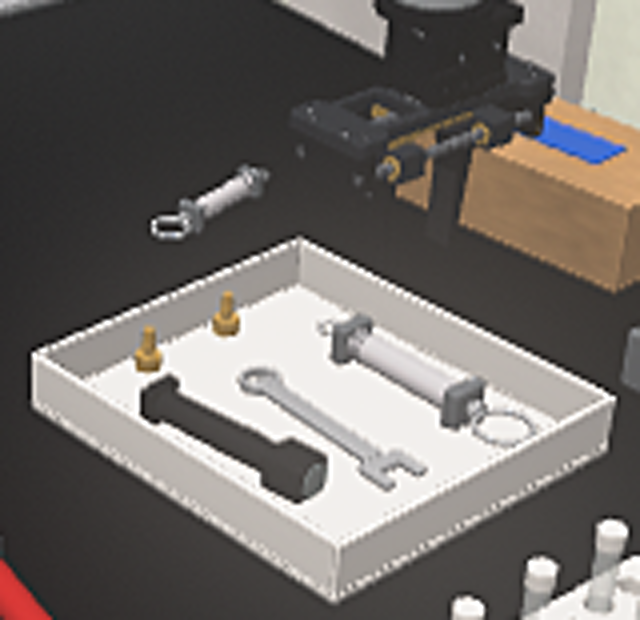

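```bash
python3 -m pendant '[{"x":-0.02,"y":-0.1,"z":0.15,"rx":0,"ry":0,"rz":0,"jaw":0.6},{"x":-0.02,"y":-0.1,"z":0.4,"rx":0,"ry":0,"rz":0,"jaw":0.6},{"x":-0.02,"y":-0.1,"z":0.5,"rx":0,"ry":0,"rz":0,"jaw":0.6},{"x":-0.02,"y":-0.1,"z":0.5,"rx":0,"ry":0,"rz":0,"jaw":0.6}]';  python3 -c "
from h import *
need([511.7,365,27],.078)
s=cam('scene')
crop(s,345,130,505,285,4,'pics/g.png')"
```

```text
t: 3.65
eef_pos: [512.6, 363.1, 239.8]
tcp_rot: [3.141, 0.0, 0.072]
ft_force: [0.0, 0.2, 1.2]
opening: 0.599
t 3.65 shift [-0.005 -0.013  0.279] turn [ 0.001  0.001 -0.008] F [0.  0.2 1.2] op 0.599
```

View pics/g.png

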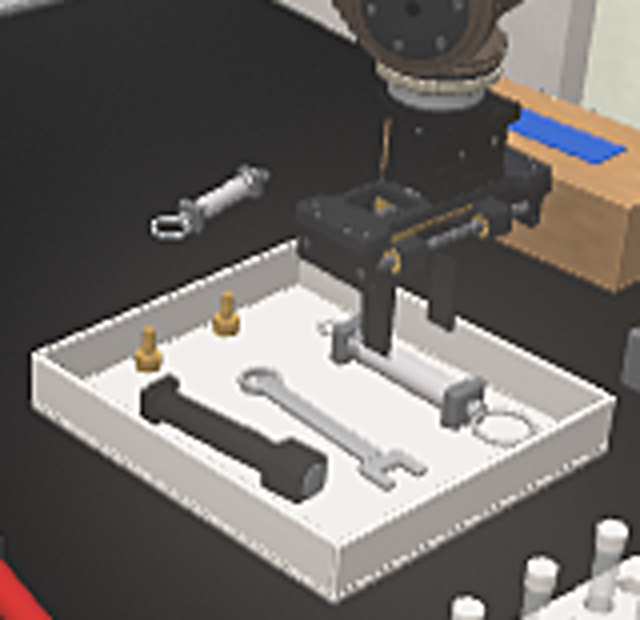

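```bash
python3 -c "
from h import *
t=cam('top')
for z in (0,60,90): print(ray(t,95,320,z).round(),ray(t,92,240,z).round(),ray(t,127,200,z).round())
need([511.7,365,27],.078)"
```

```text
[263. 562.   0.] [486. 595.   0.] [605. 506.   0.]
[263. 535.  60.] [476. 566.  60.] [590. 482.  60.]
[263. 522.  90.] [472. 552.  90.] [583. 470.  90.]
t 3.75 shift [-0.006 -0.009  0.287] turn [-0.001 -0.002 -0.007] F [ 0.1  0.  -0.9] op 0.6
```

Clearance is fine, so I'll go down and grip.

```bash
python3 -m pendant '[{"x":0,"y":-0.01,"z":0.15,"rx":0,"ry":0,"rz":-0.01,"jaw":0.6},{"x":0,"y":-0.01,"z":0.28,"rx":0,"ry":0,"rz":-0.01,"jaw":0.6},{"x":0,"y":-0.01,"z":0.28,"rx":0,"ry":0,"rz":-0.01,"jaw":0.6},{"x":0,"y":-0.01,"z":0.28,"rx":0,"ry":0,"rz":-0.01,"jaw":0.6}]'; python3 -m pendant '[{"x":0,"y":0,"z":0,"rx":0,"ry":0,"rz":0,"jaw":0.4},{"x":0,"y":0,"z":0,"rx":0,"ry":0,"rz":0,"jaw":0.3},{"x":0,"y":0,"z":0,"rx":0,"ry":0,"rz":0,"jaw":0.2},{"x":0,"y":0,"z":0,"rx":0,"ry":0,"rz":0,"jaw":0},{"x":0,"y":0,"z":0,"rx":0,"ry":0,"rz":0,"jaw":0},{"x":0,"y":0,"z":0,"rx":0,"ry":0,"rz":0,"jaw":0}]';  python3 -c "
from h import *
need([511.7,365,27],.078)
s=cam('scene')
crop(s,345,130,505,285,4,'pics/i.png')"
```

```text
t: 4.25
eef_pos: [512.1, 365.6, 198.3]
tcp_rot: [-3.141, -0.001, 0.081]
ft_force: [0.4, -0.2, 0.5]
opening: 0.601
t: 5.0
eef_pos: [511.9, 365.6, 197.8]
tcp_rot: [3.142, -0.0, 0.081]
ft_force: [0.9, -1.0, 1.4]
opening: 0.248
t 5.0 shift [-0.001  0.004 -0.001] turn [ 0.    -0.     0.004] F [ 0.9 -1.   1.4] op 0.248
```

View pics/i.png

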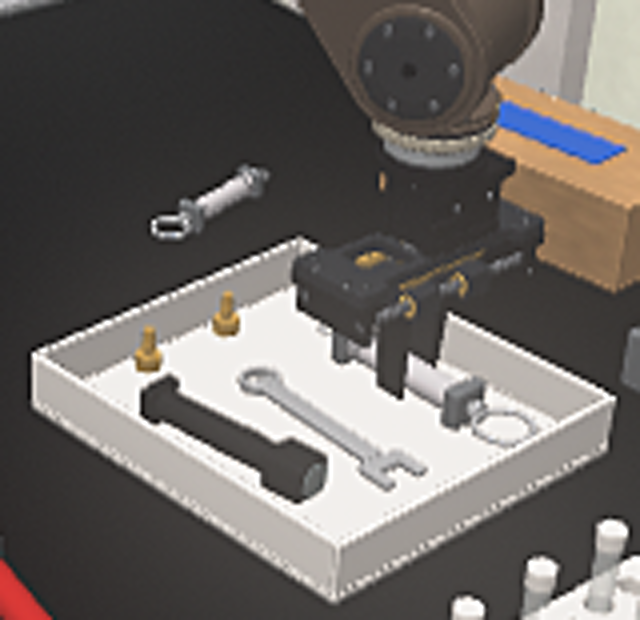

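```bash
python3 -m pendant '[{"x":0,"y":0,"z":-0.1,"rx":0,"ry":0,"rz":0,"jaw":0},{"x":0,"y":0,"z":-0.3,"rx":0,"ry":0,"rz":0,"jaw":0},{"x":0,"y":0,"z":-0.55,"rx":0,"ry":0,"rz":0,"jaw":0},{"x":0,"y":0,"z":-0.7,"rx":0,"ry":0,"rz":0,"jaw":0},{"x":0,"y":0,"z":-0.7,"rx":0,"ry":0,"rz":0,"jaw":0}]';  python3 -c "
from h import *
need([561.2,-201.1,120],-.344)
s=cam('scene')
crop(s,345,130,505,285,4,'pics/j.png')"
```

```text
t: 5.68
eef_pos: [511.9, 365.6, 304.8]
tcp_rot: [-3.14, -0.003, 0.081]
ft_force: [-0.6, 0.8, -3.0]
opening: 0.246
t 5.67 shift [0.022 3.793 0.087] turn [-0.003 -0.004  0.541] F [-0.6  0.8 -3. ] op 0.246
```

View pics/j.png

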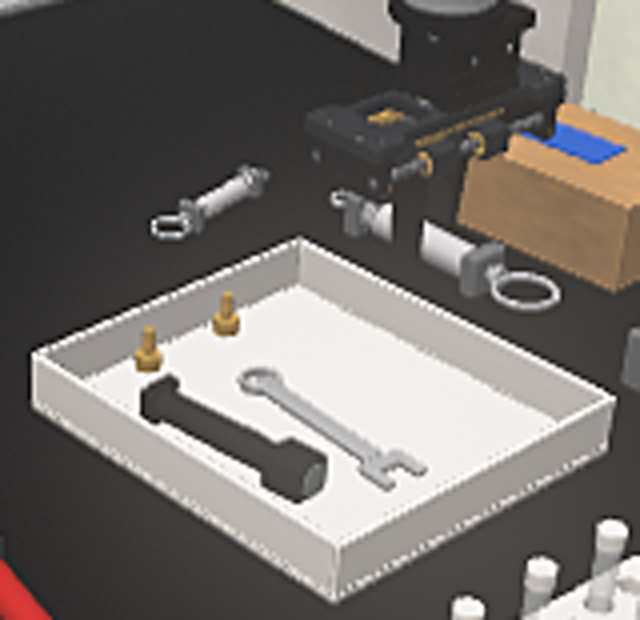

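```bash
python3 -m pendant '[{"x":0,"y":0.15,"z":0,"rx":0,"ry":0,"rz":0,"jaw":0},{"x":0,"y":0.4,"z":0,"rx":0,"ry":0,"rz":0,"jaw":0},{"x":0,"y":0.7,"z":0,"rx":0,"ry":0,"rz":0,"jaw":0},{"x":0,"y":1,"z":0,"rx":0,"ry":0,"rz":0,"jaw":0}]'; python3 -m pendant '[{"x":0,"y":0.3,"z":0,"rx":0,"ry":0,"rz":0,"jaw":0},{"x":0,"y":0.6,"z":0,"rx":0,"ry":0,"rz":0,"jaw":0},{"x":0,"y":0.85,"z":0,"rx":0,"ry":0,"rz":0,"jaw":0},{"x":0,"y":1,"z":0,"rx":0,"ry":0,"rz":0,"jaw":0}]'; python3 -m pendant '[{"x":0,"y":0.2,"z":0,"rx":0,"ry":0,"rz":0.1,"jaw":0},{"x":0,"y":0.4,"z":0,"rx":0,"ry":0,"rz":0.25,"jaw":0},{"x":0,"y":0.6,"z":0,"rx":0,"ry":0,"rz":0.4,"jaw":0},{"x":0,"y":0.8,"z":0,"rx":0,"ry":0,"rz":0.5,"jaw":0},{"x":0,"y":0.9,"z":0,"rx":0,"ry":0,"rz":0.54,"jaw":0},{"x":0,"y":0.9,"z":0,"rx":0,"ry":0,"rz":0.54,"jaw":0}]';  python3 -c "
from h import *
need([561.2,-201.1,120],-.344)
s=cam('scene');t=cam('top')
crop(s,200,180,400,380,3,'pics/k.png');crop(t,270,90,470,290,3,'pics/l.png')"
```

```text
t: 6.22
eef_pos: [523.7, 213.7, 301.5]
tcp_rot: [3.141, 0.002, 0.081]
ft_force: [0.5, 0.1, -1.6]
opening: 0.244
t: 6.72
eef_pos: [535.6, 63.9, 301.7]
tcp_rot: [3.142, 0.002, 0.079]
ft_force: [0.9, 0.3, -2.9]
opening: 0.247
t: 7.48
eef_pos: [546.7, -68.9, 302.2]
tcp_rot: [3.141, 0.001, -0.344]
ft_force: [0.9, -0.3, -1.5]
opening: 0.245
t 7.47 shift [0.388 0.797 0.074] turn [0.    0.001 0.   ] F [ 0.9 -0.3 -1.5] op 0.245
```

View pics/k.png

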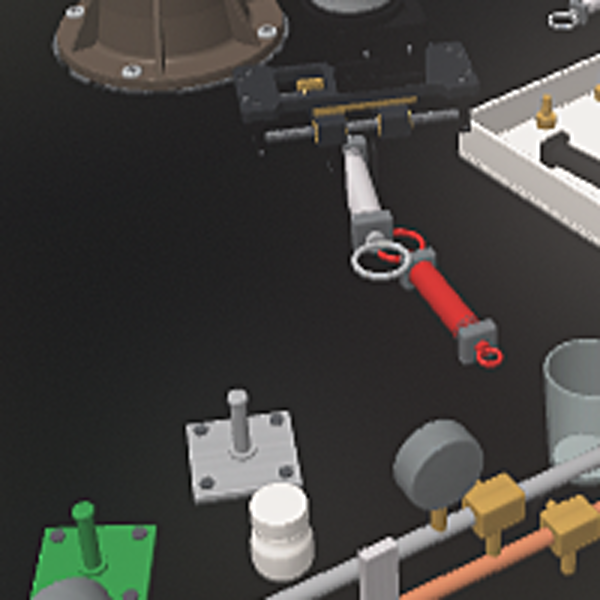

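View pics/l.png

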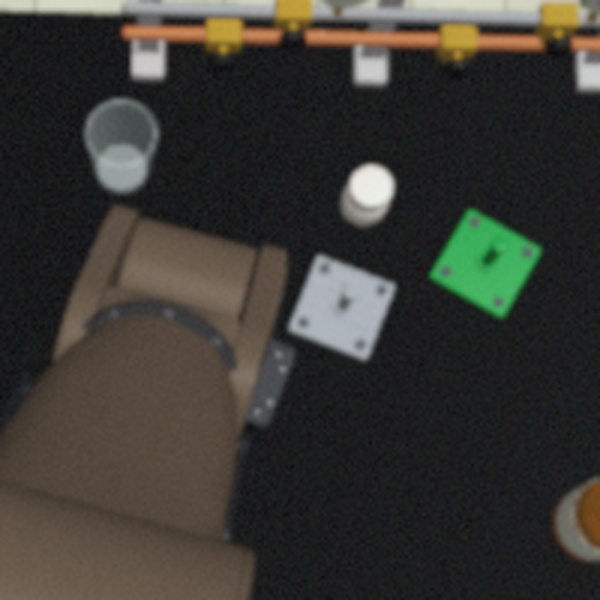

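```bash
python3 -m pendant '[{"x":0.1,"y":0.2,"z":0,"rx":0,"ry":0,"rz":0,"jaw":0},{"x":0.2,"y":0.4,"z":0,"rx":0,"ry":0,"rz":0,"jaw":0},{"x":0.3,"y":0.6,"z":0,"rx":0,"ry":0,"rz":0,"jaw":0},{"x":0.39,"y":0.8,"z":0,"rx":0,"ry":0,"rz":0,"jaw":0},{"x":0.39,"y":0.8,"z":0,"rx":0,"ry":0,"rz":0,"jaw":0}]';  python3 -c "
from h import *
need([561.2,-201.1,120],-.344)
s=cam('scene');t=cam('top')
crop(s,210,240,330,350,6,'pics/m.png');crop(t,330,150,430,250,6,'pics/n.png')"
```

```text
t: 8.2
eef_pos: [561.9, -201.4, 302.5]
tcp_rot: [3.141, -0.0, -0.343]
ft_force: [-0.1, 1.2, -1.7]
opening: 0.248
t 8.2 shift [-0.005 -0.     0.077] turn [ 0.    -0.     0.001] F [-0.1  1.2 -1.7] op 0.248
```

View pics/m.png

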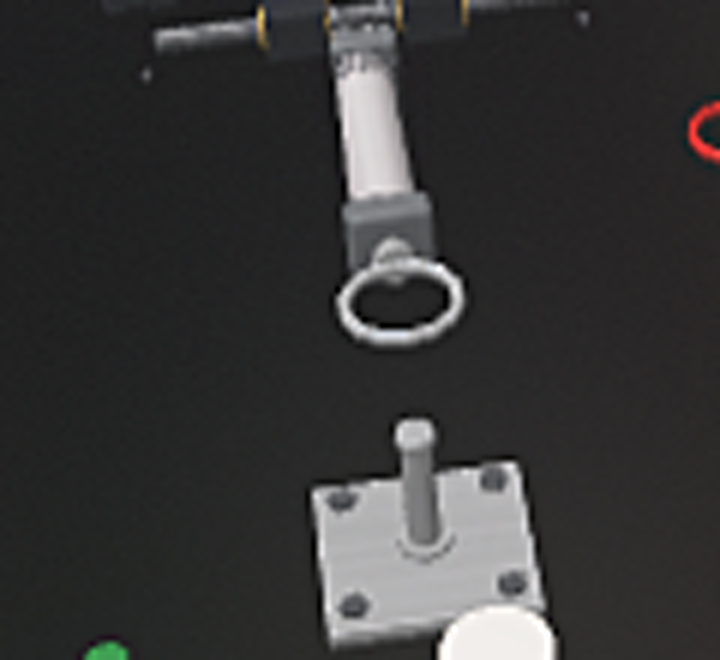

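View pics/n.png

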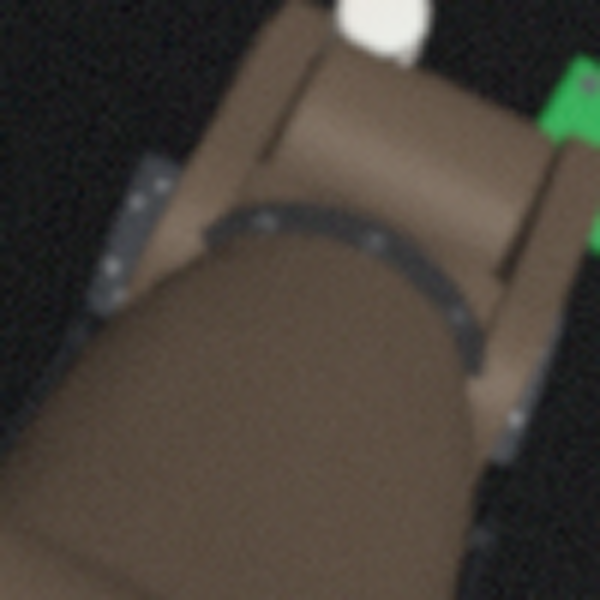

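```bash
python3 -c "
from h import *
s=cam('scene')
T=lambda x,y:(np.array([x,y])+.5)/6-.5+np.array([210,240])
for z in(115,120,125,130):print(z,ray(s,*T(401,301),z).round(1))
print('post',ray(s,*T(414,434),64).round(1), 'front cap top',proj(s,[561.2+58*.941,-201.1-58*.338,125.5+16]))
u=np.array([.9414,-.3373,0]);st=env.state();m=st['eef_pos']-[0,0,177];print(m,[(6*(proj(s,m+k*u)-[210,240]+.5)-.5).round(0) for k in(62,92.5)])
"
```

```text
115 [ 636.4 -227.8  115. ]
120 [ 642.2 -230.2  120. ]
125 [ 648.  -232.6  125. ]
130 [ 653.8 -234.9  130. ]
post [ 649.1 -233.2   64. ] front cap top [274.20977013 273.95602086]
[ 561.75780383 -199.44494005  125.57294574] [array([397., 247.]), array([407., 299.])]
```

```bash
python3 -m pendant '[{"x":0,"y":0,"z":0.1,"rx":0,"ry":0,"rz":0,"jaw":0},{"x":0,"y":0,"z":0.2,"rx":0,"ry":0,"rz":0,"jaw":0},{"x":0,"y":0,"z":0.3,"rx":0,"ry":0,"rz":0,"jaw":0},{"x":0,"y":0,"z":0.37,"rx":0,"ry":0,"rz":0,"jaw":0},{"x":0,"y":0,"z":0.37,"rx":0,"ry":0,"rz":0,"jaw":0}]';  python3 -c "
from h import *
need([561.2,-201.1,44],-.344)
s=cam('scene')
crop(s,210,240,330,350,6,'pics/o.png')"
```

```text
t: 8.98
eef_pos: [561.7, -200.7, 246.2]
tcp_rot: [-3.141, 0.002, -0.343]
ft_force: [1.0, -0.4, -2.2]
opening: 0.247
t 8.97 shift [-0.002  0.004  0.208] turn [-0.     0.002  0.001] F [ 1.  -0.4 -2.2] op 0.247
```

View pics/o.png

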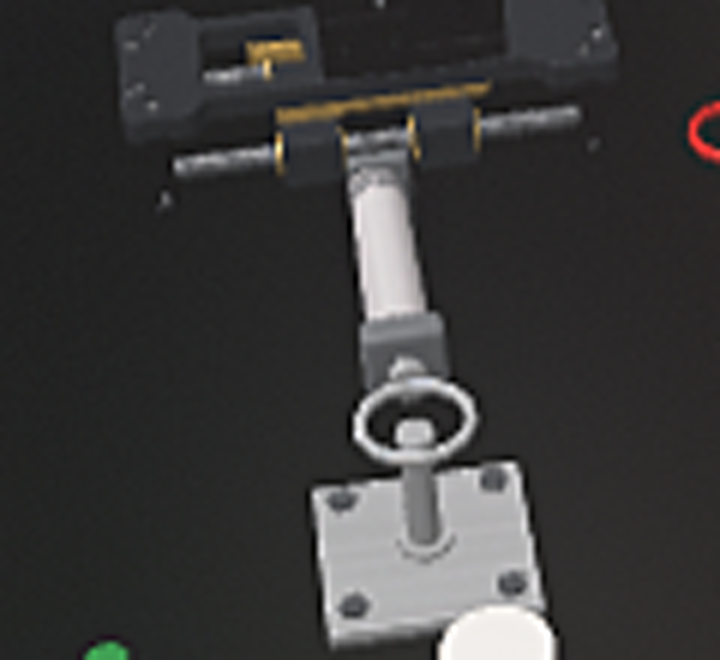

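The loop is centred over the post cap, which shows inside the ring at about (415,432) in the crop. I'll lower the rest of the way.

```bash
python3 -m pendant '[{"x":0,"y":0,"z":0.08,"rx":0,"ry":0,"rz":0,"jaw":0},{"x":0,"y":0,"z":0.15,"rx":0,"ry":0,"rz":0,"jaw":0},{"x":0,"y":0,"z":0.2,"rx":0,"ry":0,"rz":0,"jaw":0},{"x":0,"y":0,"z":0.2,"rx":0,"ry":0,"rz":0,"jaw":0}]';  python3 -c "
from h import *
need([561.2,-201.1,44],-.344)
s=cam('scene')
crop(s,210,240,330,350,6,'pics/p.png')"
```

```text
t: 9.52
eef_pos: [561.7, -200.7, 216.5]
tcp_rot: [-3.142, 0.001, -0.343]
ft_force: [0.4, -0.3, -1.6]
opening: 0.242
t 9.53 shift [-0.002  0.004  0.01 ] turn [-0.     0.001  0.001] F [ 0.4 -0.3 -1.6] op 0.242
```

View pics/p.png

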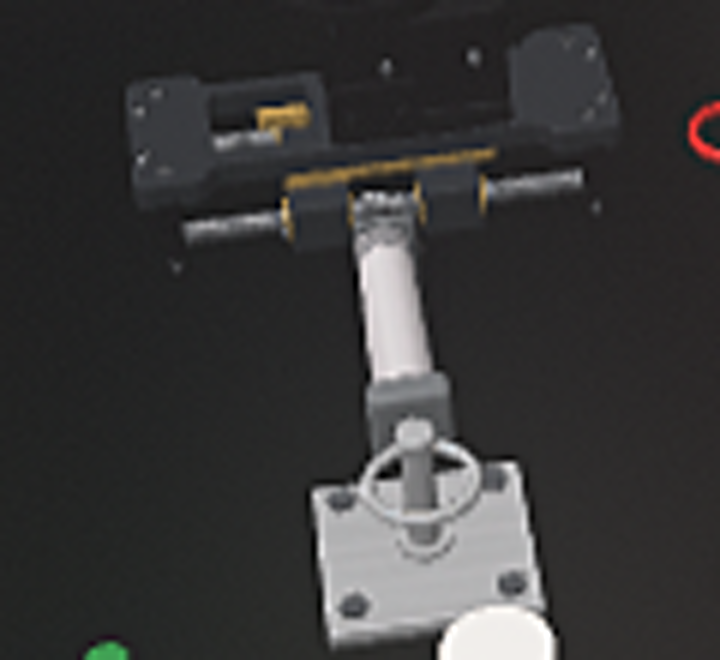

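```bash
python3 -m pendant '[{"x":-0.03,"y":0,"z":0,"rx":0,"ry":0,"rz":0,"jaw":0},{"x":-0.07,"y":0,"z":0,"rx":0,"ry":0,"rz":0,"jaw":0},{"x":-0.12,"y":0,"z":0,"rx":0,"ry":0,"rz":0,"jaw":0},{"x":-0.17,"y":0,"z":0,"rx":0,"ry":0,"rz":0,"jaw":0},{"x":-0.22,"y":0,"z":0,"rx":0,"ry":0,"rz":0,"jaw":0},{"x":-0.26,"y":0,"z":0,"rx":0,"ry":0,"rz":0,"jaw":0},{"x":-0.3,"y":0,"z":0,"rx":0,"ry":0,"rz":0,"jaw":0},{"x":-0.3,"y":0,"z":0,"rx":0,"ry":0,"rz":0,"jaw":0}]';  python3 -c "
from h import *
need([561.2,-201.1,44],-.344)
s=cam('scene')
crop(s,210,240,330,350,6,'pics/q.png')
st=env.state();print(st['ft_force'],np.hypot(*st['ft_force'][:2]))"
```

```text
t: 10.58
eef_pos: [519.7, -185.8, 217.7]
tcp_rot: [3.141, -0.003, -0.343]
ft_force: [7.3, -2.6, -1.7]
opening: 0.245
t 10.57 shift [0.295 0.003 0.019] turn [ 0.001 -0.004  0.001] F [ 7.3 -2.6 -1.7] op 0.245
[ 6.94716816 -2.55018121 -1.6216384 ] 7.400443882188207
```

View pics/q.png

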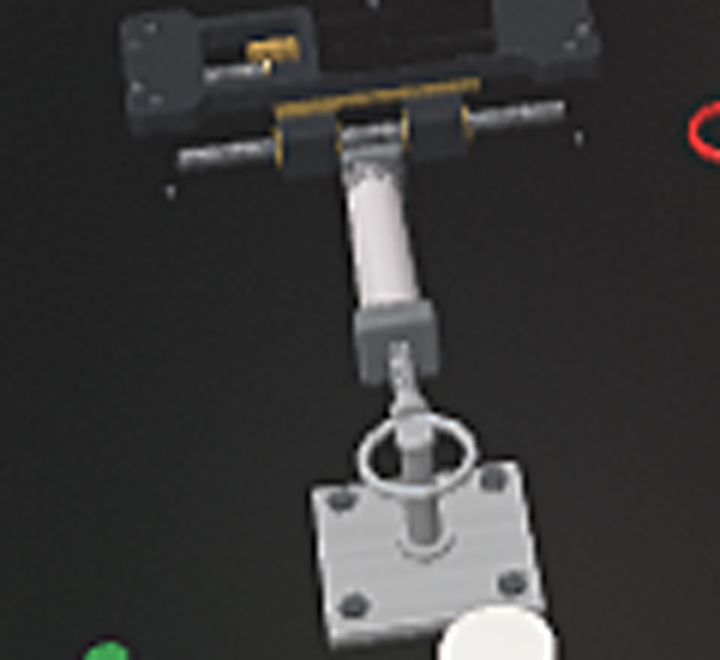

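```bash
python3 -m pendant '[{"x":-0.03,"y":0,"z":0,"rx":0,"ry":0,"rz":0,"jaw":0},{"x":-0.055,"y":0,"z":0,"rx":0,"ry":0,"rz":0,"jaw":0},{"x":-0.055,"y":0,"z":0,"rx":0,"ry":0,"rz":0,"jaw":0},{"x":-0.055,"y":0,"z":0,"rx":0,"ry":0,"rz":0,"jaw":0}]';  python3 -c "
from h import *
F=[]
for i in range(8):
    s=cam('scene');st=env.state();F.append(np.r_[st['ft_force'],st['eef_pos'],s['img'].mean()])
F=np.array(F).mean(0);print(F.round(2),np.hypot(*F[:2]))
crop(s,255,275,305,330,12,'pics/r.png');crop(s,210,240,330,350,6,'pics/r2.png')"
```

```text
t: 11.12
eef_pos: [512.4, -183.2, 217.8]
tcp_rot: [3.141, -0.005, -0.343]
ft_force: [9.6, -2.6, -2.7]
opening: 0.247
[   9.13   -3.13   -1.98  512.46 -183.21  217.81  112.05] 9.65300612229783
```

View pics/r.png

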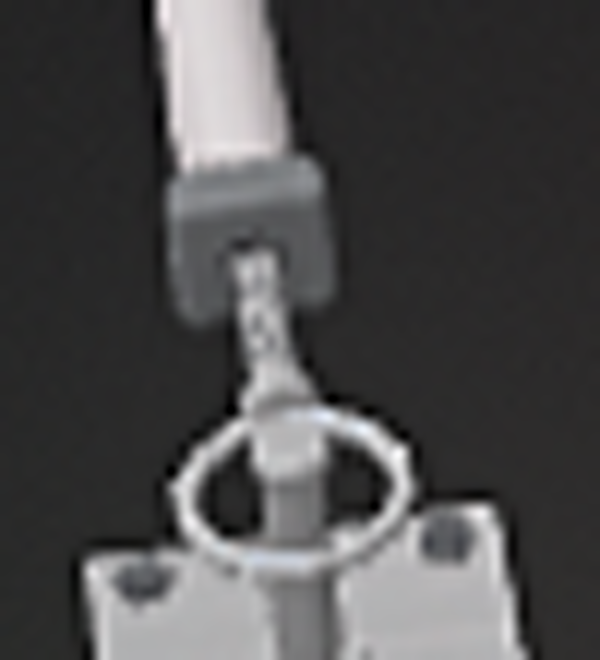

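View pics/r2.png

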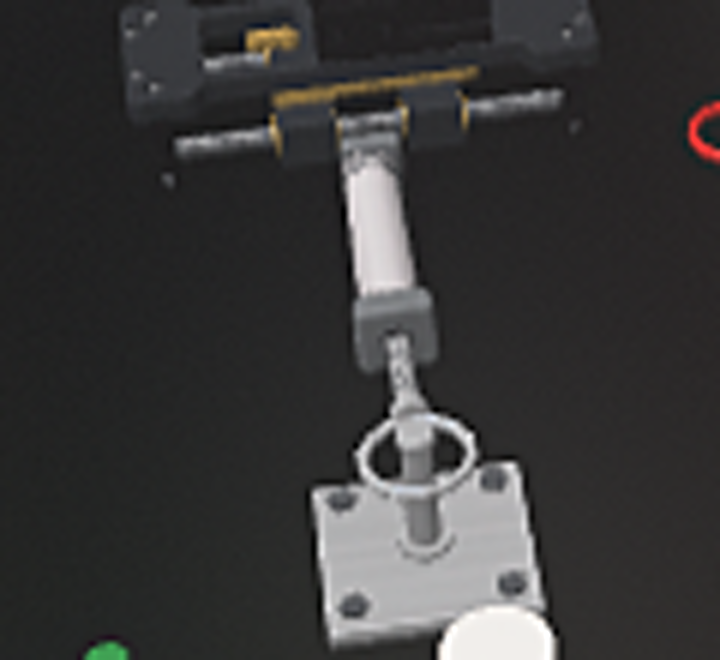

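```bash
python3 -c "
from h import *
s=cam('scene')
st=env.state();yaw=-.343;u=np.array([np.cos(yaw),np.sin(yaw),0]);m=st['eef_pos']-[0,0,177.5]
K=lambda p:(12*(proj(s,p)-[255,275]+.5)-.5).round(0)
print('mouth',K(m+62*u),'corners',[K(m+62*u+a*np.array([-u[1],u[0],0])+[0,0,b]) for a in(-16,16) for b in(-16,16)])
for k in (60,61,62,63,66):print(k,K(m+k*u+[0,0,5]))
post=np.array([648.7,-232.9,0])
print('loop',K(post-12*u+[0,0,m[2]]),'dist',(post-12*u-m)@u-92.5,(post-12*u-m)@[-u[1],u[0],0])
g=cv2.resize(s['img'][285:312,262:290],None,fx=22,fy=22,interpolation=cv2.INTER_NEAREST);cv2.imwrite('pics/s.png',g[:,:,::-1])
"
```

```text
mouth [255. 261.] corners [array([181., 336.]), array([166., 209.]), array([343., 313.]), array([331., 186.])]
60 [252. 235.]
61 [253. 238.]
62 [253. 241.]
63 [254. 245.]
66 [256. 254.]
loop [292. 502.] dist 40.530148997904604 -0.9846451313672873
```

View pics/s.png

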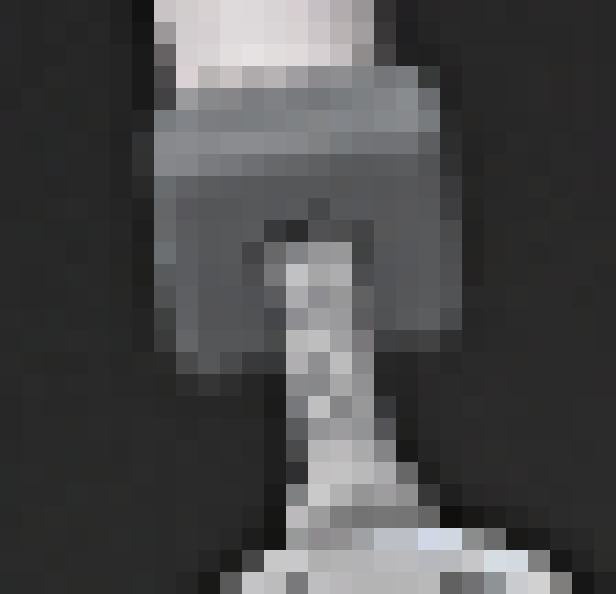

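```bash
cat > m.py <<'E'
from h import *
I=[];F=[]
for i in range(6):
    s=cam('scene');st=env.state();I.append(s['img'].astype(float).mean(2));F.append(np.r_[st['ft_force'],st['eef_pos']])
F=np.array(F).mean(0);print(st['t'],F.round(2),"F",np.hypot(*F[:2]).round(2))
print(np.mean(I,0)[291:304,270:282].round().astype(int))
E
python3 m.py; python3 -m pendant '[{"x":-0.007,"y":0,"z":0,"rx":0,"ry":0,"rz":0,"jaw":0},{"x":-0.007,"y":0,"z":0,"rx":0,"ry":0,"rz":0,"jaw":0},{"x":-0.007,"y":0,"z":0,"rx":0,"ry":0,"rz":0,"jaw":0}]';python3 m.py
```

```text
11.875 [   8.86   -2.81   -1.89  512.46 -183.21  217.8 ] F 9.29
[[140 136 140 141 138 136 128 122 116 114 114  93]
 [133 124 119 112 104 102  96  91  90  90  91  84]
 [ 97  92  91  89  87  88  86  86  86  86  88  86]
 [ 90  86  88  88  89  89  72  87  87  88  88  88]
 [ 91  87  88  89  57  45  81  78  69  87  88  89]
 [ 92  87  87  69 104 132 150 152  66  86  87  89]
 [ 94  86  86  77 119 193 167 173  78  84  86  89]
 [ 95  85  85  81  91 171 143 151  97  83  86  89]
 [ 97  84  85  82  70 142 160 154  93  83  89  94]
 [102  86  86  84  75 184 190 161 121  64  62  65]
 [ 74  87  74  59  55 174 143 189 136  39  39  43]
 [ 44  53  46  38  30 138 135 168 145  37  35  40]
 [ 40  39  39  38  26 120 192 133 153  57  35  41]]
t: 12.25
eef_pos: [511.5, -182.9, 217.8]
tcp_rot: [3.141, -0.005, -0.343]
ft_force: [8.6, -3.9, -1.7]
opening: 0.244
12.55 [   9.02   -3.01   -2.52  511.51 -182.87  217.82] F 9.51
[[142 142 142 137 132 127 119 113 110 105 104  88]
 [124 116 109 101  97  94  90  88  88  87  88  82]
 [ 92  90  88  87  87  88  88  87  87  87  88  87]
 [ 89  87  88  89  91  62  61  73  89  88  88  87]
 [ 91  87  88  90  47  34  80  76  54  88  88  88]
 [ 92  86  87  69 103 134 151 153  63  86  87  88]
 [ 94  86  86  78 119 193 167 173  78  84  86  88]
 [ 94  84  85  82  91 170 144 151  97  83  86  90]
 [ 96  84  85  82  70 142 160 154  93  83  91  96]
 [102  88  87  87  76 185 190 161 121  53  61  59]
 [ 63  64  62  59  48 175 136 190 136  34  38  40]
 [ 40  43  42  39  26 139 133 167 145  38  36  40]
 [ 41  40  40  38  27 120 192 133 153  57  35  41]]
```

```bash
python3 - <<'E'
from h import *
F=[]
for i in range(40):
    cam('scene');st=env.state();F.append(np.r_[st['ft_force'],st['eef_pos']])
F=np.array(F);u=np.array([np.cos(-.343),np.sin(-.343)]);f=F[:,:2]@u
print(st['t'],f.mean(),f.std()/40**.5,F.mean(0).round(2))
s=cam('scene');a=cv2.imread('pics/p.png');b=cv2.resize(s['img'][240:350,210:330,::-1],None,fx=6,fy=6,interpolation=cv2.INTER_CUBIC)
# cap displacement between p=0 view and now by template matching, vs prediction
T=a[365:412,360:460]
r=cv2.matchTemplate(b[200:420,300:520],T,cv2.TM_CCOEFF_NORMED);_,v,_,l=cv2.minMaxLoc(r);print('cap shift native',(l[0]+300-360)/6,(l[1]+200-365)/6,v)
R=Ro.from_euler('xyz',[np.pi,0,-.343])
f=lambda p:proj(s,np.array(p)+[0,0,-177.5+16]+62*np.array([*u,0]))
print('pred',f(F[:,3:].mean(0))-f([561.7,-200.7,216.5]), 'px/mm',f([512.4,-183.2,217.8])-f([511.46,-182.86,217.8]))
E
```

```text
14.55 9.55329511078405 0.08006932723921352 [   9.08   -2.98   -2.05  511.51 -182.88  217.82]
cap shift native -2.5 -14.5 0.9719325304031372
pred [ -2.64783456 -15.12030226] px/mm [0.04465671 0.26626225]
```

```bash
python3 -m pendant '[{"x":-0.012,"y":0,"z":0,"rx":0,"ry":0,"rz":0,"jaw":0},{"x":-0.012,"y":0,"z":0,"rx":0,"ry":0,"rz":0,"jaw":0},{"x":-0.012,"y":0,"z":0,"rx":0,"ry":0,"rz":0,"jaw":0}]'; python3 - <<'E'
from h import *
F=[];I=[]
for i in range(30):
    s=cam('scene');st=env.state();F.append(np.r_[st['ft_force'],st['eef_pos']]);I.append(s['img'].astype(float).mean(2))
F=np.array(F);u=np.array([np.cos(-.343),np.sin(-.343)]);f=F[:,:2]@u
print(st['t'],f[:15].mean(),f[15:].mean(),F.mean(0).round(2),st['tcp_rot'],st['opening'])
print(np.mean(I,0)[291:299,270:282].round().astype(int))
a=cv2.imread('pics/p.png');b=cv2.resize(s['img'][240:350,210:330,::-1],None,fx=6,fy=6,interpolation=cv2.INTER_CUBIC)
T=a[365:412,360:460]
r=cv2.matchTemplate(b[200:420,300:520],T,cv2.TM_CCOEFF_NORMED);_,v,_,l=cv2.minMaxLoc(r);print('cap shift native',(l[0]+300-360)/6,(l[1]+200-365)/6,v)
crop(s,210,240,330,350,6,'pics/v.png');crop(s,262,285,290,312,22,'pics/v2.png')
E
```

```text
t: 14.98
eef_pos: [509.9, -182.3, 217.9]
tcp_rot: [3.141, -0.005, -0.343]
ft_force: [9.8, -3.0, -3.4]
opening: 0.243
16.475 10.140549723372716 10.154179645595418 [   9.65   -3.16   -2.29  509.89 -182.31  217.85] [ 3.14096362 -0.00509819 -0.34310315] 0.24772736326438563
[[146 135 126 121 115 109 103 100  95  91  93  85]
 [106  98  93  91  90  89  87  87  86  85  87  84]
 [ 89  86  86  87  89  91  91  90  88  87  88  86]
 [ 90  88  89  92  64  53  44  49  90  88  88  87]
 [ 91  87  89  75  25  63  77  71  55  88  88  88]
 [ 91  86  88  65 103 137 151 154  63  86  87  88]
 [ 93  85  86  77 119 193 166 173  78  84  86  89]
 [ 94  84  84  81  91 171 144 151  97  83  88  91]]
cap shift native -2.5 -15.0 0.9762188196182251
```

View pics/v.png

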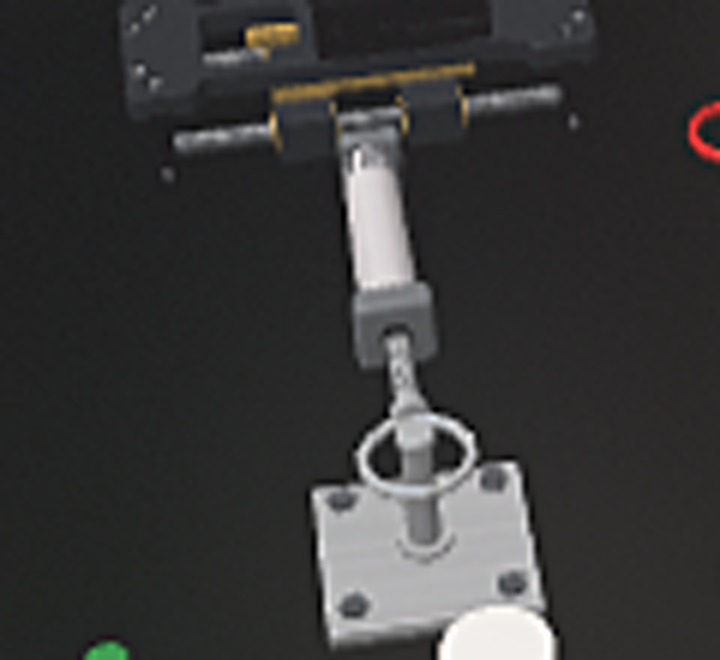

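View pics/v2.png

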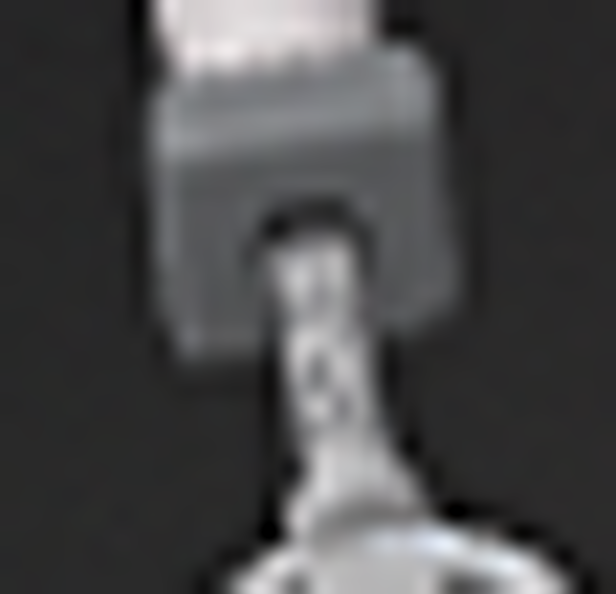

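```bash
python3 -c "
from cell import env
env.job_done();s=env.state();print(s['t'],s['ft_force'],s['eef_pos'])"
```

```text
the job is handed in; nothing more can be done
the job is handed in; nothing more can be done
```

I took the balance from the tray, lowered its loop over the steel post and drew it back level. I handed the job in at about 16.5 s, with the arm still holding the balance and the post under load.

**Pull at hand-in:** the averaged horizontal pull was 10.15 N and steady, which puts the rod about 40 mm out. The camera shows the black mark emerging at the tube's mouth. It is only about a pixel tall in the picture, so that check is coarse. The tube was level within about 0.3° by the arm's own reading, with its axis about 40 mm above the bench.

**Disagreement:** before the last pull, arm travel alone gave about 1.5 mm more extension than the force did. The image of the front cap suggested the tube had slipped 1–2 mm in the jaws, which explains it. I went by the force and the visible mark. The force reading had an offset of up to about 0.3 N, so the rod position is good to roughly ±1 mm.

**Other things on the bench:** none of the moves contacted anything else that I could see, and in the pictures I took nothing else had moved. I took no full-scene picture at the end.

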